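Put up the breakfast orders at the toast stall

TASK

Put up the waiting breakfast orders: slide every boxed toast, lid up, down a lane of its own on the sloped warming chute, in under the hot bar, until it rests squarely against the stop at the low end, and take every egg out of the egg cooker and stand it point up in a cup of the egg stand, one to a cup. When all are in place, ring the counter bell. Do not touch the hot bar, let no egg fall on the counter, and leave the other things on the counter where they are.

Things in the scene. Friction and masses are not known exactly. Their poses are not given: they have to be found in the camera images.
- chute: sloped steel warming chute, fixed. Origin on the table below the foot of the stop, mid-width; x points downhill (away from the robot), y left, z up. The floor falls 15 deg along x, from x = -0.261 (105 mm high) to the stop at x = 0 (35 mm high). 3 lanes 68 mm wide, dividers and edges 4 mm thick, 10 mm high. Stop: a lip square to the floor, 22 mm high. Boxes do not slide by themselves: push them
- heat_bar: hot bar of the chute: an aluminium strip, glowing below, on two posts 10 mm outside the chute's edges; same origin and axes as the chute. It spans all lanes over the last 45 mm of slope before the stop, underside 95 mm off the chute's floor (square to it), 24 mm thick. A gripper holding a box from above does not fit under it
- lane0 (a point): foot of the stop in the middle of a lane (y = -72 mm in the chute's frame), on the chute's floor, 35 mm above the table; axes as the chute's
- lane1 (a point): foot of the stop in the middle of a lane (y = 0 mm in the chute's frame), on the chute's floor, 35 mm above the table; axes as the chute's
- lane2 (a point): foot of the stop in the middle of a lane (y = 72 mm in the chute's frame), on the chute's floor, 35 mm above the table; axes as the chute's
- box0_c (a point): centre of a boxed toast (may be absent): a brown card carton, 100 mm long (its x), 56 mm wide (y), 54 mm high (z, lid up), with a red band round the middle, 100 to 210 g; first lies on a white board 12 mm thick. At rest against the stop its centre is 41 mm uphill (-x) of its lane's point at the stop and 39 mm above it
- box1_c (a point): centre of a boxed toast (may be absent): a brown card carton, 100 mm long (its x), 56 mm wide (y), 54 mm high (z, lid up), with a green band round the middle, 100 to 210 g; first lies on a white board 12 mm thick. At rest against the stop its centre is 41 mm uphill (-x) of its lane's point at the stop and 39 mm above it
- box2_c (a point): centre of a boxed toast (may be absent): a brown card carton, 100 mm long (its x), 56 mm wide (y), 54 mm high (z, lid up), with a yellow band round the middle, 100 to 210 g; first lies on a white board 12 mm thick. At rest against the stop its centre is 41 mm uphill (-x) of its lane's point at the stop and 39 mm above it
- cooker: the white egg cooker with its lid off, 160 mm across, fixed; origin at the centre of its underside, z up. On it a steel rack with three rings on a 43 mm radius, their tops 70 mm above the table; the eggs stand in them
- egg0_c (a point): centre of a boiled brown egg (may be absent): 43 mm across, 57 mm tall along its z, which points out of its pointed end; about 58 g. It starts upright, point up, in a ring of the egg cooker's rack, its centre 15 mm above the top of the ring (85 mm above the table)
- egg1_c (a point): centre of a boiled brown egg (may be absent): 43 mm across, 57 mm tall along its z, which points out of its pointed end; about 58 g. It starts upright, point up, in a ring of the egg cooker's rack, its centre 15 mm above the top of the ring (85 mm above the table)
- egg2_c (a point): centre of a boiled brown egg (may be absent): 43 mm across, 57 mm tall along its z, which points out of its pointed end; about 58 g. It starts upright, point up, in a ring of the egg cooker's rack, its centre 15 mm above the top of the ring (85 mm above the table)
- egg_stand: the egg stand: a round wooden board, 140 mm across, 10 mm thick, with three white egg cups fixed on it on a 43 mm radius; fixed to the counter; origin at the centre of its underside, z up
- cup0_rim (a point): centre of the rim of an egg cup, 0 degrees round the stand; rim 45 mm across outside, 39 mm inside, 55 mm above the table, cup empty inside for 30 mm. An egg standing in it has its centre about 12 mm above this point
- cup1_rim (a point): centre of the rim of an egg cup, 120 degrees round the stand; rim 45 mm across outside, 39 mm inside, 55 mm above the table, cup empty inside for 30 mm. An egg standing in it has its centre about 12 mm above this point
- cup2_rim (a point): centre of the rim of an egg cup, 240 degrees round the stand; rim 45 mm across outside, 39 mm inside, 55 mm above the table, cup empty inside for 30 mm. An egg standing in it has its centre about 12 mm above this point
- bell (a joint): plunger of the counter bell: 0 up, 0.006 m fully down (about 4 N); it rings from 0.004 m and springs back
- bell_top (a point): top of the brass plunger (16 mm across) of the steel dome bell, 84 mm across, fixed; the point lies 58 mm above the table; press straight down
- salt: bystander: a small steel salt shaker, 38 mm across, 72 mm tall; origin at its underside
- peanut_tin: bystander: a red and yellow tin of peanuts, 84 mm across, 95 mm tall; origin at its underside
- milk_bottle: bystander: a white bottle with a red cap, 56 mm across, 130 mm tall; origin at its underside
- sponge: bystander: a yellow and green sponge, 100 x 60 x 30 mm; origin at its underside
- scissors: bystander: scissors with orange handles, 180 mm long, lying flat; origin at its underside
- paper_cup: bystander: an empty white paper cup, 72 mm across, 85 mm tall; origin at its underside
Mind the look-alikes: they are no part of the job. Leave any pink look-alike of the part that bears box2_c alone.

How it is judged:
On the way, in this order (a step that is already met when the one before it is completed fails the run):
1. every box rests against the stop in its lane and every egg stands in a cup (x of box0_c in the frame of chute between -0.0485 and -0.033 m and y of box0_c in the frame of chute between -0.085 and 0.085 m and z of box0_c in the frame of chute between 0.068 and 0.081 m and angle between the y axis of each of box0_c, box1_c, box2_c and the y axis of chute, either way round below 0.15 rad and angle between each of box0_c, box1_c, box2_c's own z axis and vertical below 0.35 rad and x of box1_c in the frame of chute between -0.0485 and -0.033 m and y of box1_c in the frame of chute between -0.085 and 0.085 m and z of box1_c in the frame of chute between 0.068 and 0.081 m and x of box2_c in the frame of chute between -0.0485 and -0.033 m and y of box2_c in the frame of chute between -0.085 and 0.085 m and z of box2_c in the frame of chute between 0.068 and 0.081 m and angle between each of egg0_c, egg1_c, egg2_c's own z axis and vertical below 0.3 rad and ((horizontal distance between egg0_c and cup0_rim below 0.006 m and z of egg0_c in the frame of cup0_rim between 0.006 and 0.019 m) or (horizontal distance between egg0_c and cup1_rim below 0.006 m and z of egg0_c in the frame of cup1_rim between 0.006 and 0.019 m) or (horizontal distance between egg0_c and cup2_rim below 0.006 m and z of egg0_c in the frame of cup2_rim between 0.006 and 0.019 m)) and ((horizontal distance between egg1_c and cup0_rim below 0.006 m and z of egg1_c in the frame of cup0_rim between 0.006 and 0.019 m) or (horizontal distance between egg1_c and cup1_rim below 0.006 m and z of egg1_c in the frame of cup1_rim between 0.006 and 0.019 m) or (horizontal distance between egg1_c and cup2_rim below 0.006 m and z of egg1_c in the frame of cup2_rim between 0.006 and 0.019 m)) and ((horizontal distance between egg2_c and cup0_rim below 0.006 m and z of egg2_c in the frame of cup0_rim between 0.006 and 0.019 m) or (horizontal distance between egg2_c and cup1_rim below 0.006 m and z of egg2_c in the frame of cup1_rim between 0.006 and 0.019 m) or (horizontal distance between egg2_c and cup2_rim below 0.006 m and z of egg2_c in the frame of cup2_rim between 0.006 and 0.019 m))), for 0.2 s.
2. then the bell is rung (value of joint bell above 0.004 m).
At the end, for the whole second after the job is handed in: Every box lies flat, lid up, in a lane of the chute, within 7 mm of resting against the stop and square to it within 0.15 rad; every egg stands point up (within 0.3 rad) in a cup, within 6 mm of its centre; the bell was rung after that and is up again; all is at rest (all of step 1 and linear speed of each of box0, box1, box2, egg0, egg1, egg2 below 0.02 m/s and value of joint bell below 0.002 m); the robot touches nothing.
It fails at once if the robot touches the hot bar (contact force between any of the fingers, the arm and heat_bar above 2 N).
It fails at once if an egg falls on the counter (height (world z) of any of egg0_c, egg1_c, egg2_c below 0.04 m).
It fails at once if a bystander is moved by more than 5 cm (distance of any of salt, peanut_tin, milk_bottle, sponge, scissors, paper_cup from where it was at the start of the episode above 0.05 m).
Of box0, box1, box2 only 2 to 3 are there at a start; the rules pass over those that are not, and their reading is None.
Of egg0, egg1, egg2 only 2 to 3 are there at a start; the rules pass over those that are not, and their reading is None.
At some moment in a run one of box0, box1, box2 may be knocked a few centimetres aside while the robot is not near it.
It also fails if it takes over 210 s, if anything falls off the work surface, if the arm or the gripper's body presses on something with over 40 N, if the wrist force passes 120 N, or if a joint passes its speed limit or range.

ROBOT

A 6-joint arm with a two-finger parallel gripper is mounted at the origin on the work surface. World frame = base frame: x ahead of the robot, y to its left, z up, the work surface at z = 0. Lengths are in m, angles in rad, forces in N, time in s.
With the tool pointing down it reaches from about 0.3 to 0.775 m from the base axis. Payload 14.6 kg.
Tool frame: the origin (TCP) lies at the very end of the fingers, on their centre line; the grasp point (between the pads) lies 19 mm behind it; z points along the fingers, y is the line along which they close (so a half turn about z gives the same grasp; the last joint's range is limited). The gripper opens to 94 mm and grips with 3 to 60 N. Pads are 16 mm wide; open, the fingers measure 119 mm over their backs; the gripper's body (75 mm by 177 mm) begins 78 mm behind the grasp point.
Start: joints at [1.095, 0.3, 1.521, -0, 1.321, -0.067], TCP at [0.219, 0.505, 0.205] pointing down, gripper open.
Joint ranges: [-3.03, 3.03], [-0.79, 2.21], [0.23, 2.52], [-1.04, 4.18], [0, 3.07], [-2.55, 2.55]. Speed limits (rad/s): [2.22, 2.22, 2.57, 3.14, 3.14, 3.14].

INTERFACE

Orientations are given as [roll, pitch, yaw] about the fixed x, y, z axes, in that order (R = Rz(yaw) Ry(pitch) Rx(roll)).
In Python, from station import ctrl gives the robot as it stands.
- The arm moves only by the shell command python3 -m pendant 'ROWS' [OPENING] [FORCE]. ROWS is JSON, a list of rows, each a list of 2 entries, a list of its own where there are three numbers: the shift along the world's x, y, z in cm, then the turn about the world's z in rad. A call has 1 to 20 rows; each row shifts and turns the commanded pose from where the row before left it; what a row does not reach is not made up. A row lasts 1/12 s, in which the tool goes at most 41.7 mm and 7.16 degrees, less where a joint would pass 70% of its speed; a pose out of reach is approached as far as the arm can. A call is refused whole if a number of a shift passes 4.17 or a number of a turn 0.125, either way. A call with a gripper value outside its range is refused whole. OPENING is the opening, from 0 (shut) to 1 (fully open), set as the call begins (- or left out, the last holds). The fingers move at their own pace and stop on an object; FORCE is the grip in N (left out, the last holds). Time passes only in rows, so rows that do not move let the fingers close. It gives the time, the measured TCP pose, the force, the opening and the grip force at its end, in the units of the state.
- ctrl.get_obs(): the state, without advancing time (a new reading comes with each control period).
- ctrl.camera(name): name is "side" or "top"; returns a dict with "color" (420x560x3 uint8, red, green, blue), "intrinsics" (3x3 intrinsics, pixels), "camera_from_world" (4x4, takes a point from world to camera coordinates). Camera axes: x right, y down, z forward; pixel columns grow to the right and rows downward; lengths in m; the calibration is good to about 2 mm. A picture is of the moment at which its call begins. There is no depth.
- ctrl.hand_in(): hands the job in; it is judged then, once.
The state is a dict: "time_s": time; "qpos": joint angles; "joint_vel": joint speeds; "tau": joint torques, N m; "ee_pos": TCP position; "eef_rot": TCP orientation; "force": force on the tool from outside, world axes, zero at the start; "moment": the same for the moment, N m; "grip_width": finger opening in m; "grip_force": force on a finger pad.
Only numpy, scipy, OpenCV 4.12 (cv2) and the standard library are available. Lean on these libraries where they do the work, as an engineer would, in place of code of your own. Each camera call takes 0.05 s, during which the arm holds its last target. There are 200 camera calls.

## Working session

There is one attempt and no reset: what is moved stays moved. The work goes in short steps, Python scripts to look and compute and a shell command to move; the robot and the scene stay as the last step left them, time stands still between calls to the robot, and variables do not carry over. Pictures are saved under pics/ and viewed, at most 14 in all, crops included, and the job is handed in when it is done.

```bash
ls; mkdir -p pics
cat > h.py <<'E'
import numpy as np, cv2
from station import ctrl
def snap(cam,fn,crop=None,scale=1):
    c=ctrl.camera(cam); im=c["color"][:,:,::-1].copy()
    np.savez(f"/tmp/{cam}.npz",K=c["intrinsics"],T=c["camera_from_world"],im=im)
    if crop: x0,y0,x1,y1=crop; im=im[y0:y1,x0:x1]
    if scale!=1: im=cv2.resize(im,None,fx=scale,fy=scale,interpolation=cv2.INTER_CUBIC)
    cv2.imwrite("pics/"+fn,im)
def ray(cam,u,v,z):
    d=np.load(f"/tmp/{cam}.npz");K,T=d["K"],d["T"]
    R,t=T[:3,:3],T[:3,3]; o=-R.T@t; r=R.T@np.linalg.solve(K,[u,v,1])
    return o+r*(z-o[2])/r[2]
def proj(cam,p):
    d=np.load(f"/tmp/{cam}.npz");q=d["T"][:3,:3]@np.array(p)+d["T"][:3,3];q=d["K"]@q;return q[:2]/q[2]
E
python3 - <<'E'
from h import *
snap("top","t0.png",scale=1.42);snap("side","s0.png",scale=1.42)
for c in("top","side"):
    d=np.load(f"/tmp/{c}.npz");R,t=d["T"][:3,:3],d["T"][:3,3];print(c,-R.T@t,R[2],d["K"][0,0])
print(ctrl.get_obs())
E
```

```text
pics
top [ 0.22985488 -0.05049191  1.56586447] [ 0.19124148 -0.01825706 -0.98137321] 445.55642213378593
side [0.21839146 0.56026811 0.94305978] [ 0.2573428  -0.57200451 -0.77883601] 388.4884289447431
{'time_s': 0.1, 'qpos': array([ 1.09539594e+00,  3.00419620e-01,  1.52150840e+00,  3.24577809e-06,
        1.32070542e+00, -6.65865296e-02]), 'joint_vel': array([-0.00015425, -0.00429074, -0.00314924,  0.00248825,  0.00132964,
       -0.00186936]), 'tau': array([ 2.58315478e-03, -5.32648551e+01, -3.53277934e+01,  7.10381521e-02,
        2.35414901e-02, -7.77855485e-05]), 'ee_pos': array([0.21852482, 0.50447048, 0.20494532]), 'eef_rot': array([-3.14055439e+00, -7.23879450e-05,  2.73277795e+00]), 'force': array([-0.4515867 , -0.02185276,  0.55421893]), 'moment': array([0.04168652, 0.03473467, 0.0259898 ]), 'grip_force': 0.0, 'grip_width': 0.09379439640089592}
```

View pics/t0.png

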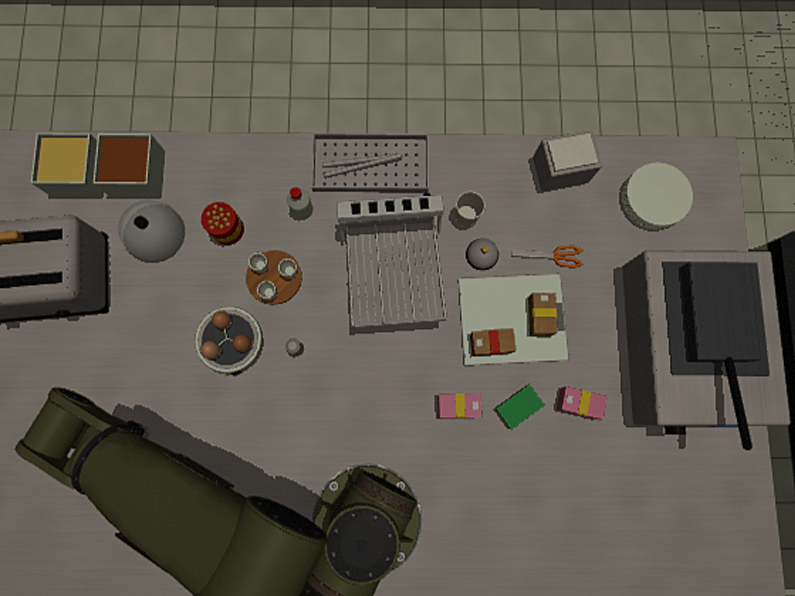

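View pics/s0.png

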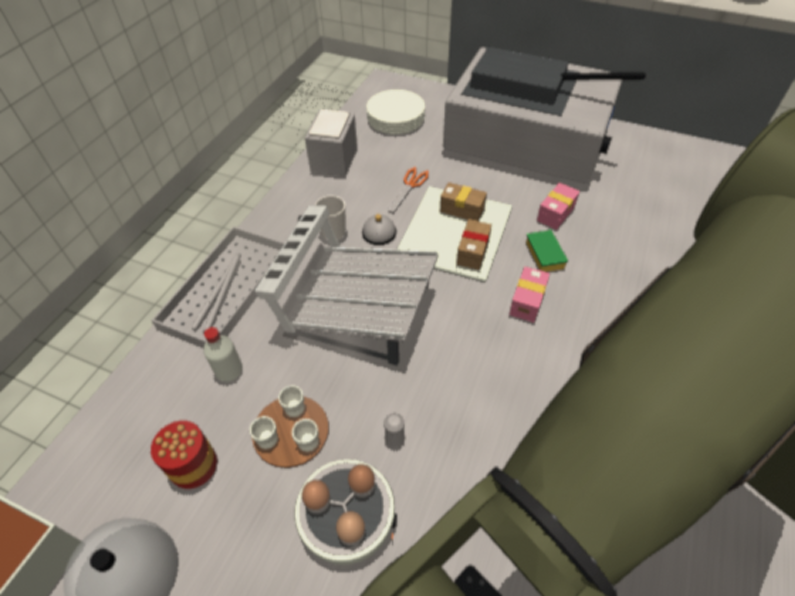

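Candidates (top view, px in the 1.42x picture): brown cartons with red band (493,342) and yellow band (543,313) on the white board. Pink look-alikes are at (459,405) and (582,402), and a green block at (519,406). The two brown ones are the boxes, so there is no green-band box. There are three eggs at (221,319), (242,343) and (210,349). Next, closer crops.

Run:
```python
from h import *
t=np.load("/tmp/top.npz")["im"];s=np.load("/tmp/side.npz")["im"]
r=lambda im,x,y,w,h,k:cv2.resize(im[y:y+h,x:x+w],None,fx=k,fy=k,interpolation=cv2.INTER_CUBIC)
cv2.imwrite("pics/c1.png",np.hstack([r(t,130,165,100,100,4),r(s,170,265,114,142,4)[:, :400][:400]])) # see offsets
a=r(t,230,130,100,110,4);b=r(t,315,185,100,75,4)
cv2.imwrite("pics/c2.png",np.hstack([a,np.vstack([b,np.zeros((140,400,3),np.uint8)])]))
cv2.imwrite("pics/c3.png",np.vstack([r(s,180,140,200,75,4),r(s,170,260,120,75,4).repeat(1,0) if 0 else r(s,170,260,200,75,4)]))
```

```text
(no output)
```

View pics/c1.png

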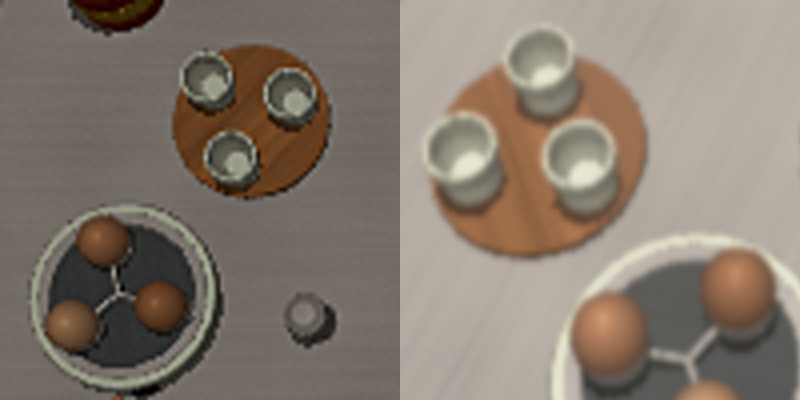

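View pics/c2.png

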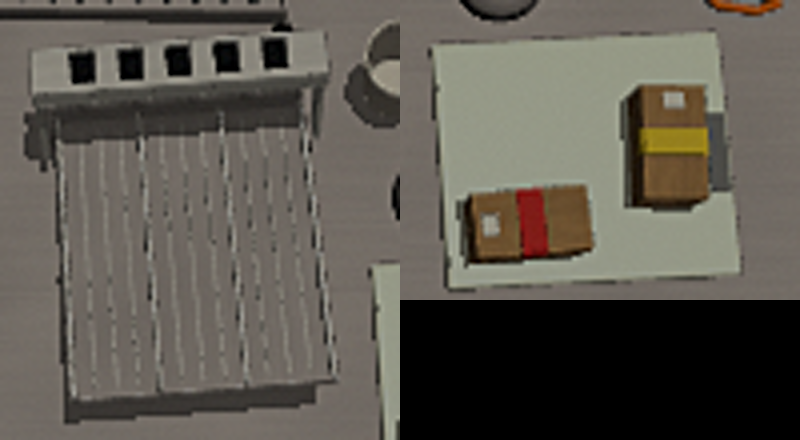

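```bash
cat > m.py <<'E'
from h import *
def tri(a,b):
    A=[];B=[]
    for cam,(u,v) in(("top",a),("side",b)):
        d=np.load(f"/tmp/{cam}.npz");P=d["K"]@d["T"][:3]
        for w,i in((u,0),(v,1)):
            r=w*P[2]-P[i];A.append(r[:3]);B.append(-r[3])
    return np.linalg.lstsq(np.array(A),np.array(B),rcond=None)[0]
c=lambda u,v,o,k=4:((u+.5)/k-.5+o[0],(v+.5)/k-.5+o[1])
E
python3 - <<'E'
from m import *
np.set_printoptions(precision=4,suppress=True)
T=(130,165);S=(170,265)
for n,a,b,z in(("cupL",(208,80),(62,146),.055),("cupR",(289.5,95),(140,57),.055),("cupB",(231,158),(179,154),.055),
 ("eggF",(103,241),(209,335),.085),("eggR",(160,306),(338,288),.085)):
    A,B=c(*a,T),c(*b,S);print(n,tri(A,B),ray("top",*A,z),ray("side",*B,z))
print("eggL",ray("top",*c(72,325,T),.085),ray("side",350/1.42,527/1.42,.085))
print("board",ray("top",*c(251,121,T),.01),"hub",ray("top",*c(119,293,T),.07))
C=(230,130)
for p in((72,400),(158,393),(246,386),(335,380)):print("ch",ray("top",*c(*p,C),.115))
B=(315,185)
for p,z in(((131,220),.066),((70,195),.066),((186,186),.066),((275,144),.066)):print("box",ray("top",*c(*p,B),z))
print("bell",ray("top",485/1.42,249/1.42,.058),ray("side",378/1.42,216/1.42,.058))
E
```

```text
cupL [0.6109 0.2704 0.0496] [0.6077 0.2686 0.055 ] [0.6109 0.2726 0.055 ]
cupR [0.5972 0.1987 0.0511] [0.5948 0.1975 0.055 ] [0.5976 0.2005 0.055 ]
cupB [0.5412 0.2472 0.0505] [0.5386 0.2458 0.055 ] [0.5417 0.2491 0.055 ]
eggF [0.4629 0.3451 0.0804] [0.4611 0.3436 0.085 ] [0.4631 0.3465 0.085 ]
eggR [0.4081 0.2943 0.0824] [0.4067 0.2934 0.085 ] [0.4091 0.2953 0.085 ]
eggL [0.3906 0.3652 0.085 ] [0.392  0.3683 0.085 ]
board [0.5816 0.2383 0.01  ] hub [0.4193 0.3317 0.07  ]
ch [0.442  0.0334 0.115 ]
ch [ 0.4481 -0.0371  0.115 ]
ch [ 0.4543 -0.1095  0.115 ]
ch [ 0.4596 -0.183   0.115 ]
box [ 0.4164 -0.3024  0.066 ]
box [ 0.4376 -0.251   0.066 ]
box [ 0.4457 -0.3502  0.066 ]
box [ 0.4823 -0.4279  0.066 ]
bell [ 0.644  -0.2893  0.058 ] [ 0.6458 -0.2846  0.058 ]
```

View pics/c3.png

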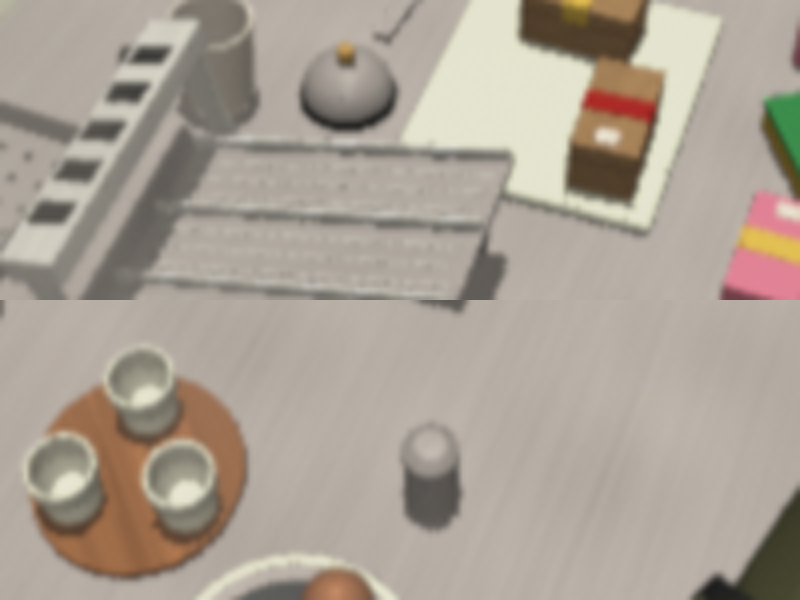

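The cups come out about 73–74 mm apart (74.5 expected) and the egg and cup heights agree to within 5 mm. Averaging the two cameras gives:

| Thing | Position |
|---|---|
| Cup L | (.610,.271) |
| Cup R | (.596,.198) |
| Cup B | (.540,.248) |
| Egg F | (.462,.345) |
| Egg R | (.408,.294) |
| Egg L | (.391,.367) |

I start with egg F.

```bash
python3 -m pendant '[[[3,-2,0],0],[[3,-2,0],0],[[3,-2,0],0],[[3,-2,0],0],[[3,-2,0],0],[[3,-2,0],0],[[3,-2,0],0],[[3.35,-1.95,0],0],[[0,0,-3],0],[[0,0,-3],0],[[0,0,0],0],[[0,0,0],0]]' 0.62 15; python3 -c "
from h import *
snap('side','a1.png',(170,200,370,350),4)"
```

```text
time_s: 1.1
ee_pos: [0.4616, 0.3449, 0.1448]
eef_rot: [-3.139, -0.002, 2.733]
force: [0.5, 0.5, 0.5]
grip_width: 0.0584
grip_force: 0.0
```

View pics/a1.png

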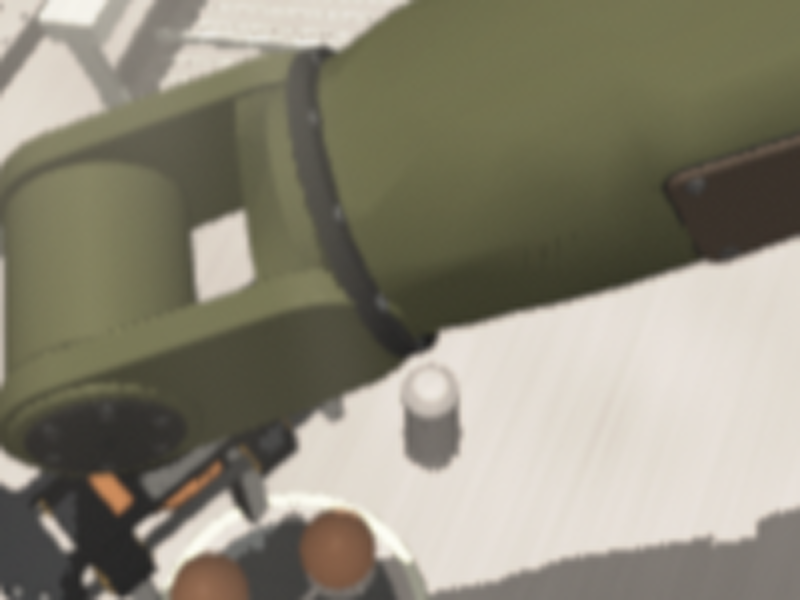

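The view shows egg F at (210,590) under the gripper, with one finger visible at (250,490) and nothing in the way. Descend, grip and lift.

```bash
python3 -m pendant '[[[0,0,-2.5],0],[[0,0,-2.5],0],[[0,0,-1],0],[[0,0,-0.9],0],[[0,0,0],0],[[0,0,0],0]]' 0.62 15;  python3 -m pendant '[[[0,0,0],0],[[0,0,0],0],[[0,0,0],0],[[0,0,0],0],[[0,0,0],0],[[0,0,0],0],[[0,0,1],0],[[0,0,1.5],0],[[0,0,2],0],[[0,0,2],0],[[0,0,0],0]]' 0.35 10
```

```text
time_s: 1.65
ee_pos: [0.4625, 0.3456, 0.0777]
eef_rot: [3.141, 0.001, 2.733]
force: [-0.4, 1.1, 0.5]
grip_width: 0.0583
grip_force: 0.0
time_s: 2.57
ee_pos: [0.4634, 0.346, 0.1461]
eef_rot: [3.137, 0.003, 2.733]
force: [0.5, 1.2, 0.4]
grip_width: 0.0411
grip_force: 10.0
```

```bash
python3 -m pendant '[[[3,-1.5,0],0],[[3,-1.5,0],0],[[3,-1.5,0],0],[[3,-1.5,0],0],[[2.8,-1.4,0],0],[[0,0,0],0],[[0,0,0],0],[[0,0,0],0]]'; python3 -c "
from h import *
snap('side','a2.png',(140,230,260,320),6)"
```

```text
time_s: 3.23
ee_pos: [0.6095, 0.2713, 0.1409]
eef_rot: [-3.141, -0.001, 2.733]
force: [-1.1, 0.6, 1.0]
grip_width: 0.0413
grip_force: 10.0
```

View pics/a2.png

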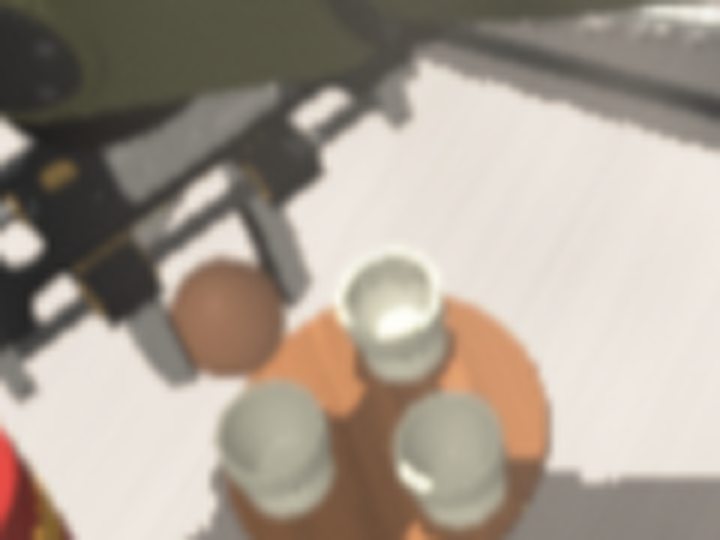

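The egg is held upright with its centre at (229,317), and cup L's rim is at about (275,437). I check the offset with the same camera.

```bash
python3 -c "
from m import *
print(ray('side',*c(229,317,(140,230),6),.150), ray('side',*c(275,432,(140,230),6),.055))"
```

```text
[0.60899299 0.27064962 0.15      ] [0.60960625 0.27333972 0.055     ]
```

The side camera agrees with the arm, and the top camera is biased by about −2.5 mm in x and −2.8 mm in y. I correct by +1.5/+2 mm and lower.

```bash
python3 -m pendant '[[[0.15,0.2,-2],0],[[0,0,-2],0],[[0,0,-1.5],0],[[0,0,-1.5],0],[[0,0,-0.6],0],[[0,0,-0.6],0],[[0,0,0],0],[[0,0,0],0]]'; python3 -m pendant '[[[0,0,0],0],[[0,0,0],0],[[0,0,0],0],[[0,0,0],0],[[0,0,3],0],[[0,0,3],0],[[0,0,2],0],[[0,0,0],0]]' 0.6; python3 -c "
from h import *
snap('side','a3.png',(140,230,260,320),6)"
```

```text
time_s: 3.95
ee_pos: [0.6117, 0.2738, 0.0604]
eef_rot: [3.141, 0.001, 2.733]
force: [0.7, 0.8, -0.9]
grip_width: 0.0416
grip_force: 10.0
time_s: 4.62
ee_pos: [0.6132, 0.2738, 0.1447]
eef_rot: [3.137, 0.005, 2.733]
force: [0.0, -0.2, 1.0]
grip_width: 0.0563
grip_force: 0.0
```

View pics/a3.png

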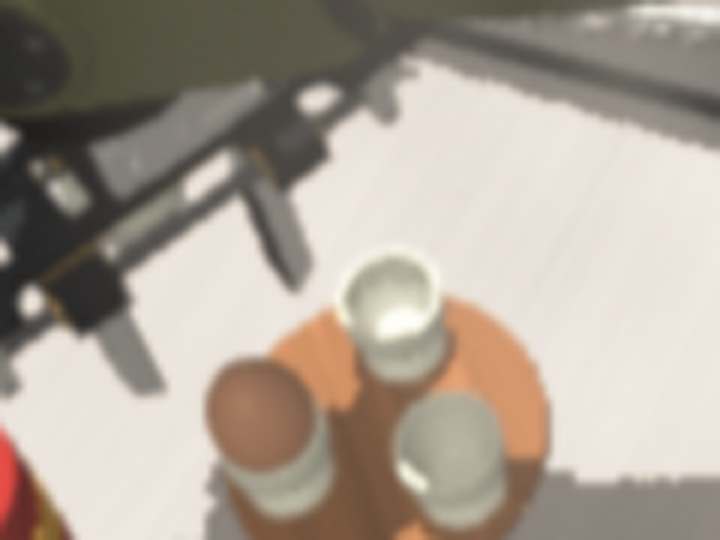

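Egg 1 sits in cup L at (262,415). Next is egg L at (.392,.368).

```bash
python3 -m pendant '[[[-3,1.3,0],0],[[-3,1.3,0],0],[[-3,1.3,0],0],[[-3,1.3,0],0],[[-3,1.3,0],0],[[-3,1.3,0],0],[[-2.5,1,0],0],[[-1.45,0.7,0],0],[[0,0,0],0],[[0,0,-2],0],[[0,0,-2],0],[[0,0,-1.3],0],[[0,0,-1],0],[[0,0,0],0],[[0,0,0],0]]' 0.6; python3 -m pendant '[[[0,0,0],0],[[0,0,0],0],[[0,0,0],0],[[0,0,0],0],[[0,0,0],0],[[0,0,0],0],[[0,0,1],0],[[0,0,1.5],0],[[0,0,2],0],[[0,0,2],0],[[0,0,0],0]]' 0.35 10; python3 -c "
from h import *
p=proj('side',(.6105,.273,.067));print((p+.5-[140,230])*6-.5)"
```

```text
time_s: 5.92
ee_pos: [0.3924, 0.3679, 0.0761]
eef_rot: [-3.141, -0.0, 2.732]
force: [-0.8, 0.1, 0.4]
grip_width: 0.0561
grip_force: 0.0
time_s: 6.83
ee_pos: [0.3931, 0.3691, 0.1456]
eef_rot: [3.137, 0.002, 2.733]
force: [0.9, 0.3, 0.3]
grip_width: 0.0413
grip_force: 10.0
[267.53531292 417.58458039]
```

```bash
python3 -m pendant '[[[2.5,-2,0],0],[[2.5,-2,0],0],[[2.5,-2,0],0],[[2.5,-2,0],0],[[2.5,-2,0],0],[[2.5,-2,0],0],[[2.5,-2,0],0],[[2,-1.75,0],0],[[1.05,-1,0],0],[[0,0,0],0],[[0,0,0],0],[[0,0,0],0]]'; python3 -c "
from h import *
snap('side','a4.png',(140,220,260,310),6)
for q in((.5976,.2005,.15),(.5976,.2005,.055)):print((proj('side',q)+.5-[140,220])*6-.5)"
```

```text
time_s: 7.83
ee_pos: [0.5967, 0.2016, 0.1413]
eef_rot: [-3.141, -0.001, 2.734]
force: [0.7, 0.5, -0.2]
grip_width: 0.0412
grip_force: 10.0
[350.43911386 239.65350291]
[390.28780909 355.67728875]
```

View pics/a4.png

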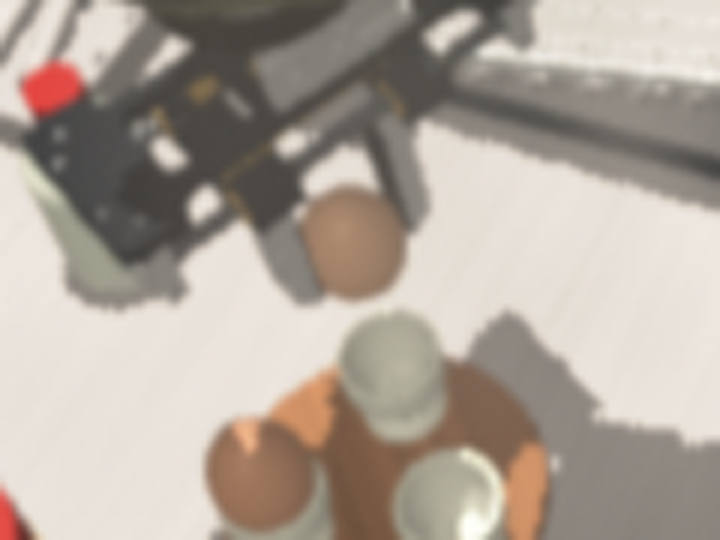

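The egg is at (353,242) against a predicted (350,240), so it is centred on the cup R axis. Lower and release.

```bash
python3 -m pendant '[[[0,0,-2],0],[[0,0,-2],0],[[0,0,-1.5],0],[[0,0,-1.5],0],[[0,0,-0.6],0],[[0,0,-0.6],0],[[0,0,0],0],[[0,0,0],0]]'; python3 -m pendant '[[[0,0,0],0],[[0,0,0],0],[[0,0,0],0],[[0,0,0],0],[[0,0,3],0],[[0,0,3],0],[[0,0,2],0],[[0,0,0],0]]' 0.6;
python3 -m pendant '[[[-2.5,1.2,0],0.08],[[-2.5,1.2,0],0.08],[[-2.5,1.2,0],0.08],[[-2.5,1.2,0],0.08],[[-2.5,1.2,0],0.08],[[-2.5,1.2,0],0.08],[[-2.5,1.2,0],0.08],[[-1.3,1.0,0],0.08],[[0,0,0],0.08],[[0,0,0],0.08],[[0,0,0],0.08],[[0,0,0],0],[[0,0,0],0]]' 0.6
```

```text
time_s: 8.55
ee_pos: [0.598, 0.2009, 0.0604]
eef_rot: [3.141, 0.002, 2.733]
force: [2.3, -3.7, 1.2]
grip_width: 0.0409
grip_force: 10.0
time_s: 9.22
ee_pos: [0.5992, 0.2013, 0.1444]
eef_rot: [3.137, 0.005, 2.733]
force: [0.4, 1.0, -0.2]
grip_width: 0.0566
grip_force: 0.0
time_s: 10.3
ee_pos: [0.4094, 0.2946, 0.139]
eef_rot: [3.142, -0.001, -2.673]
force: [-0.0, -0.0, -0.4]
grip_width: 0.0563
grip_force: 0.0
```

```bash
python3 -m pendant '[[[0,0.1,-2],0],[[0,0,-2],0],[[0,0,-1.3],0],[[0,0,-1],0],[[0,0,0],0],[[0,0,0],0]]' 0.6; python3 -m pendant '[[[0,0,0],0],[[0,0,0],0],[[0,0,0],0],[[0,0,0],0],[[0,0,0],0],[[0,0,0],0],[[0,0,1],0],[[0,0,1.5],0],[[0,0,2],0],[[0,0,2],0],[[0,0,0],0]]' 0.35 10;
python3 -m pendant '[[[2,-0.7,0],0],[[2,-0.7,0],0],[[2,-0.7,0],0],[[2,-0.7,0],0],[[2,-0.7,0],0],[[2,-0.7,0],0],[[1.25,-0.4,0],0],[[0,0,0],0],[[0,0,0],0],[[0,0,0],0]]'; python3 -c "
from h import *
snap('side','a5.png',(150,225,270,315),6)
for q in((.5417,.2491,.15),(.5417,.2491,.055),(.5976,.2005,.067)):print((proj('side',q)+.5-[150,225])*6-.5)"
```

```text
time_s: 10.8
ee_pos: [0.4097, 0.2956, 0.0765]
eef_rot: [-3.142, -0.0, -2.672]
force: [0.3, -0.0, 0.8]
grip_width: 0.0569
grip_force: 0.0
time_s: 11.72
ee_pos: [0.4108, 0.2964, 0.1454]
eef_rot: [3.141, 0.005, -2.67]
force: [0.1, 1.0, -0.6]
grip_width: 0.0412
grip_force: 10.0
time_s: 12.55
ee_pos: [0.5413, 0.2499, 0.1411]
eef_rot: [3.141, -0.001, -2.67]
force: [0.0, 1.0, -0.9]
grip_width: 0.041
grip_force: 10.0
[352.02846554 361.93578551]
[388.85888167 471.27135081]
[325.58439981 311.98280394]
```

View pics/a5.png

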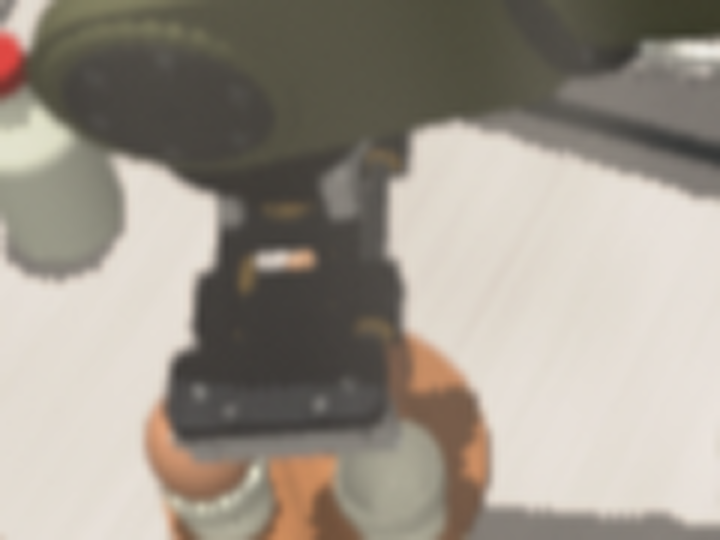

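The held egg is hidden behind the gripper, but the tool is over cup B and the grip is 41 mm. Lower and release.

```bash
python3 -m pendant '[[[0,0,-2],0],[[0,0,-2],0],[[0,0,-1.5],0],[[0,0,-1.5],0],[[0,0,-0.6],0],[[0,0,-0.6],0],[[0,0,0],0],[[0,0,0],0]]'; python3 -m pendant '[[[0,0,0],0],[[0,0,0],0],[[0,0,0],0],[[0,0,0],0],[[0,0,3],0],[[0,0,3],0],[[0,0,3],0],[[0,0,3],0],[[0,0,0],0]]' 0.58;
python3 -m pendant '[[[-3,-3,0],0.1],[[-3,-3,0],0.1],[[-3,-3,0],0.1],[[-2,-3,0],0.1],[[-1,-3,0],0.1],[[0,-3,0],0.1],[[0,-3,0],0.1],[[0,-3,0],0.1],[[0,-3,0],0.1],[[0,0,0],0.1],[[0,0,0],0],[[0,0,0],0]]' 1 25; python3 -c "
from m import *
snap('side','b1s.png');snap('top','b1.png')
s=np.load('/tmp/side.npz')['im'];t=np.load('/tmp/top.npz')['im']
r=lambda im,x,y,w,h,k:cv2.resize(im[y:y+h,x:x+w],None,fx=k,fy=k,interpolation=cv2.INTER_CUBIC)
cv2.imwrite('pics/b1.png',np.vstack([np.hstack([r(s,165,255,80,60,5),r(t,160,160,80,60,5)]),r(s,265,120,160,60,5)]))
for q in((.5417,.2491,.067),(.5976,.2005,.067),(.6105,.273,.067)):
  print((proj('side',q)+.5-[165,255])*5-.5,(proj('top',q)+.5-[160,160])*5-.5)"
```

```text
time_s: 13.27
ee_pos: [0.5425, 0.2497, 0.0602]
eef_rot: [-3.141, 0.001, -2.67]
force: [3.2, -3.8, 0.3]
grip_width: 0.0412
grip_force: 10.0
time_s: 14.02
ee_pos: [0.5439, 0.2505, 0.1858]
eef_rot: [-3.141, 0.009, -2.67]
force: [0.5, 0.3, 0.0]
grip_width: 0.0544
grip_force: 0.0
time_s: 15.02
ee_pos: [0.4, 0.1069, 0.1647]
eef_rot: [-3.05, -0.122, -1.827]
force: [-1.2, -0.7, -0.3]
grip_width: 0.0939
grip_force: 0.0
[245.35447222 231.92232082] [130.9225803  214.68078772]
[196.23699984 109.90233661] [205.10075179 135.73590716]
[ 97.86276077 222.90381699] [100.42329492 116.92815602]
```

View pics/b1.png

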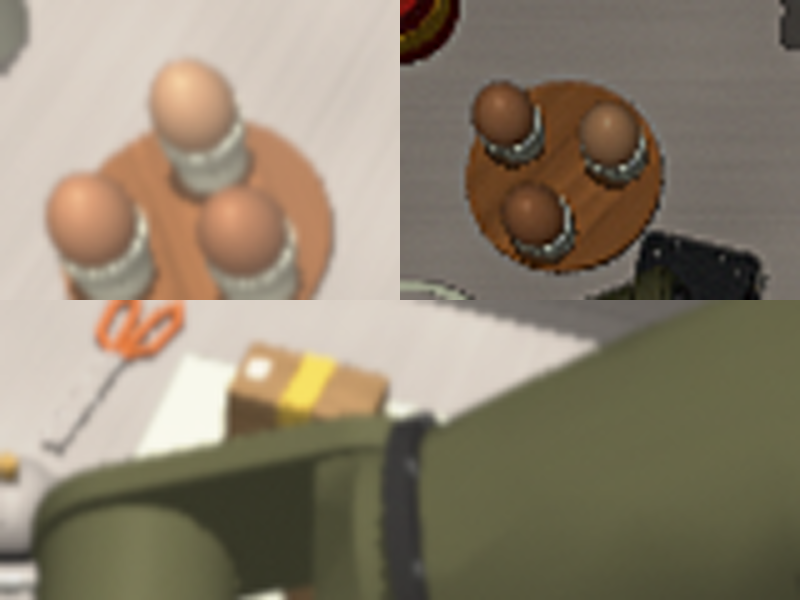

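All three eggs sit point up in their cups, within about 2 mm of prediction. The side view centres are (92,218), (192,105) and (242,231). The arm is still lagging after the fast turn, so I let it settle.

```bash
python3 -m pendant '[[[0,0,0],0],[[0,0,0],0],[[0,0,0],0],[[0,0,0],0]]'; python3 -c "
from h import *
print(ctrl.get_obs()['qpos'])"
```

```text
time_s: 15.45
ee_pos: [0.4005, 0.106, 0.1649]
eef_rot: [-3.05, -0.122, -1.829]
force: [0.1, 0.0, -0.1]
grip_width: 0.0944
grip_force: 0.0
[ 0.26912918  0.03193929  1.94115797 -0.16606166  1.15514662 -2.55393088]
```

```bash
python3 -m pendant '[[[0,0,1],-0.12],[[0,0,1],-0.12],[[0,-1,1],-0.12],[[0,-2,0],-0.12],[[0,-2,0],-0.12],[[0,-2,0],-0.12],[[0,-2,0],-0.12],[[0,-2,0],-0.12],[[0,-2,0],-0.12],[[0,-2,0],-0.12],[[0,-2,0],-0.12],[[0,-2,0],-0.12],[[0,-2,0],-0.12],[[0,0,0],0],[[0,0,0],0],[[0,0,0],0]]'; python3 -c "
from m import *
np.set_printoptions(precision=4,suppress=True)
print(ctrl.get_obs()['qpos'])
print('red',[ray('side',*c(*p,(180,140)),.066) for p in((600,60),(662,70),(638,158),(573,142))])
print('yel',[ray('side',*c(*p,(265,120),5),.066) for p in((248,43),(388,72),(378,112),(230,90))])
print('bell',ray('side',*c(347,50,(180,140)),.058))
for p in((512,153),(490,226),(466,303)):print('ch',ray('side',*c(*p,(180,140)),.115))"
```

```text
time_s: 16.78
ee_pos: [0.4003, -0.1035, 0.1948]
eef_rot: [-3.05, -0.123, 2.897]
force: [-0.8, -0.1, 0.5]
grip_width: 0.0938
grip_force: 0.0
[-0.2787  0.0813  1.8148 -0.098   1.3659 -1.5848]
red [array([ 0.4467, -0.3447,  0.066 ]), array([ 0.397 , -0.3527,  0.066 ]), array([ 0.3851, -0.2531,  0.066 ]), array([ 0.4366, -0.25  ,  0.066 ])]
yel [array([ 0.5382, -0.4491,  0.066 ]), array([ 0.4397, -0.4568,  0.066 ]), array([ 0.4337, -0.4157,  0.066 ]), array([ 0.5326, -0.3988,  0.066 ])]
bell [ 0.6452 -0.2847  0.058 ]
ch [ 0.4617 -0.1774  0.115 ]
ch [ 0.4512 -0.1063  0.115 ]
ch [ 0.4414 -0.0369  0.115 ]
```

Turning into the last joint's stop left a 0.15 rad tilt in the commanded pose, and the moves cannot turn it out directly. I plan to cancel it by aiming the lean inward and pushing past the arm's reach in clear air, which should lean the tool back outward.

```bash
cat >> m.py <<'E'
def lean():
    from scipy.spatial.transform import Rotation as R
    o=ctrl.get_obs();z=R.from_euler("xyz",o["eef_rot"]).as_matrix()[:,2];a=np.arctan2(o["ee_pos"][1],o["ee_pos"][0])
    print("radial lean %.4f tangential %.4f"%(z[0]*np.cos(a)+z[1]*np.sin(a),-z[0]*np.sin(a)+z[1]*np.cos(a)),"az %.3f r %.3f"%(a,np.hypot(*o["ee_pos"][:2])),o["ee_pos"].round(4),"q",o["qpos"].round(3))
E
python3 -m pendant '[[[1.5,-0.4,1],-0.11],[[2.5,-0.7,1],-0.11],[[2.5,-0.7,1],-0.11],[[2.5,-0.7,1],-0.11],[[2.5,-0.7,1],-0.11],[[2.5,-0.7,1],-0.11],[[2.5,-0.7,1],0],[[2.5,-0.7,1],0],[[2.5,-0.7,1],0],[[2.5,-0.7,1],0],[[0,0,0],0],[[0,0,0],0]]' >/dev/null; python3 -c "
from m import *
lean()"
python3 -m pendant '[[[2,-0.6,0],0],[[2,-0.6,0],0],[[2,-0.6,0],0],[[2,-0.6,0],0],[[0,0,0],0],[[0,0,0],0]]' >/dev/null; python3 -c "
from m import *
lean()"
```

```text
radial lean -0.1534 tangential -0.0002 az -0.259 r 0.663 [ 0.6411 -0.1697  0.2937] q [-0.311  0.643  0.835 -0.008  1.817 -0.985]
radial lean -0.1549 tangential -0.0006 az -0.263 r 0.743 [ 0.7171 -0.193   0.2931] q [-0.309  0.944  0.333 -0.009  2.02  -0.984]
```

```bash
python3 -m pendant '[[[1,-0.27,0],0],[[1,-0.27,0],0],[[0,0,0],0],[[0,0,0],0]]' >/dev/null; python3 -c "
from m import *
lean()"
python3 -m pendant '[[[1,-0.27,0],0],[[1,-0.27,0],0],[[0,0,0],0],[[0,0,0],0]]' >/dev/null; python3 -c "
from m import *
lean()"
```

```text
radial lean -0.1457 tangential -0.0008 az -0.264 r 0.754 [ 0.7277 -0.1964  0.292 ] q [-0.309  0.996  0.241 -0.008  2.051 -0.983]
radial lean -0.1367 tangential -0.0007 az -0.264 r 0.760 [ 0.7332 -0.1981  0.2844] q [-0.31   1.008  0.237 -0.008  2.034 -0.983]
```

```bash
python3 -m pendant '[[[2,-0.54,0.3],0],[[2,-0.54,0.3],0],[[2,-0.54,0.3],0],[[2,-0.54,0.3],0],[[0,0,0],0],[[0,0,0],0]]' >/dev/null; python3 -c "
from m import *
lean()"
```

```text
radial lean -0.0932 tangential -0.0008 az -0.264 r 0.777 [ 0.7501 -0.2027  0.2692] q [-0.309  1.025  0.236 -0.005  1.974 -0.981]
```

```bash
python3 -m pendant '[[[2,-0.54,0.5],0],[[2,-0.54,0.5],0],[[2,-0.54,0.5],0],[[2,-0.54,0.5],0],[[2,-0.54,0.5],0],[[0,0,0],0],[[0,0,0],0]]' >/dev/null; python3 -c "
from m import *
lean()"
```

```text
radial lean -0.0343 tangential -0.0007 az -0.264 r 0.796 [ 0.7682 -0.2076  0.261 ] q [-0.309  1.034  0.236 -0.002  1.906 -0.98 ]
```

```bash
python3 -m pendant '[[[2,-0.54,0.5],0],[[2,-0.54,0.5],0],[[1.8,-0.5,0.5],0],[[0,0,0],0],[[0,0,0],0],[[0,0,0],0]]' >/dev/null; python3 -c "
from m import *
lean()"
```

```text
radial lean 0.0006 tangential -0.0008 az -0.264 r 0.807 [ 0.7786 -0.2105  0.2571] q [-3.090e-01  1.039e+00  2.360e-01 -1.000e-03  1.866e+00 -9.800e-01]
```

Tilt removed: radial lean 0.0006, tangential −0.0008. Now I fit the chute's pose from the divider lines in both pictures.

Run:
```python
from m import *
from scipy.optimize import least_squares
s15,c15=np.sin(np.radians(15)),np.cos(np.radians(15))
def P(p,x,y):  # divider top, x chute coordinate of floor point
    X,Y,a=p; n=.01; cx=x+n*s15; z=.035-x*np.tan(np.radians(15))+n*c15
    return [X+cx*np.cos(a)-y*np.sin(a),Y+cx*np.sin(a)+y*np.cos(a),z]
C=(230,130);S=(180,140)
ends=[("top",c(72,400,C),.108),("top",c(158,393,C),.036),("top",c(246,386,C),-.036),("top",c(335,380,C),-.108),
("side",c(512,153,S),-.108),("side",c(490,226,S),-.036),("side",c(466,303,S),.036)]
far=[("top",c(58,135,C),.108),("top",c(141,112,C),.036),("top",c(222,112,C),-.036),("top",c(307,125,C),-.108),
("side",c(215,140,S),-.108),("side",c(160,207,S),-.036),("side",c(115,272,S),.036)]
def f(q,out=False):
    p=q[:3];b=np.array([q[3],q[4],0]);r=[]
    pr=lambda cam,w:proj(cam,np.array(w)-(b if cam=="top" else 0))
    for cam,m,y in ends:r+=list(pr(cam,P(p,-.261,y))-m)
    for cam,m,y in far:
        A,B=pr(cam,P(p,-.261,y)),pr(cam,P(p,-.05,y));d=(B-A)/np.linalg.norm(B-A);r.append(d[0]*(m[1]-A[1])-d[1]*(m[0]-A[0]))
    return np.array(r+[(q[3]-.0025)/.001,(q[4]-.0028)/.001])
o=least_squares(f,[.71,-.05,.08,.0025,.0028],loss="soft_l1");print(o.x.round(4),f(o.x).round(1))
a=o.x[2];R=np.array([[np.cos(a),-np.sin(a)],[np.sin(a),np.cos(a)]])
for y in(-.072,.072):
    for x in(-.13,-.041):print(y,x,(o.x[:2]+R@[x,y]).round(4))
B=(315,185)
for p in((242,87),(305,85),(307,200),(245,203)):print('yel',(ray("top",*c(*p,B),.066)+[.0025,.0028,0]).round(4))
```

```text
[ 0.7092 -0.0513  0.0771  0.0019  0.0031] [ 0.   0.2  0.4  0.4  0.2  0.6 -0.3  0.5  0.8 -0.1 -0.9 -0.4 -2.7 -0.3
 -0.3  0.5  0.4  1.  -0.2 -1.  -0.  -0.6  0.3]
-0.072 -0.13 [ 0.5851 -0.1331]
-0.072 -0.041 [ 0.6738 -0.1262]
0.072 -0.13 [0.574  0.0105]
0.072 -0.041 [0.6627 0.0173]
yel [ 0.5345 -0.3987  0.066 ]
yel [ 0.5366 -0.4533  0.066 ]
yel [ 0.4366 -0.4505  0.066 ]
yel [ 0.4338 -0.3973  0.066 ]
```

Residuals are sub-pixel: chute at (.709,−.051), yaw .077. The red box is at about (.418,−.300), with its long axis near y, so grasp yaw is 1.67. I move over it.

```bash
python3 -m pendant '[[[-3,-0.75,0],-0.047],[[-3,-0.75,0],-0.047],[[-3,-0.75,0],-0.047],[[-3,-0.75,0],-0.047],[[-3,-0.75,0],-0.047],[[-3,-0.75,0],-0.047],[[-3,-0.75,0],-0.047],[[-3,-0.75,0],-0.047],[[-3,-0.75,0],-0.047],[[-3,-0.75,-1],-0.047],[[-3,-0.75,-2],-0.047],[[-3,-0.75,-3],-0.047],[[0,0,-3],0],[[0,0,-3],0],[[0,0,-1],0],[[0,0,0],0],[[0,0,0],0],[[0,0,0],0]]' 1 25; python3 -c "
from m import *
lean()
snap('side','d0.png',(280,120,420,225),5)
for q in((.418,-.3,.066),(.4855,-.4265,.066)):print((proj('side',q)+.5-[280,120])*5-.5)"
```

```text
time_s: 22.03
ee_pos: [0.445, -0.2962, 0.1311]
eef_rot: [3.14, 0.003, 1.712]
force: [0.4, 0.5, -0.0]
grip_width: 0.0939
grip_force: 0.0
radial lean 0.0030 tangential -0.0010 az -0.587 r 0.535 [ 0.445  -0.2962  0.1311] q [-6.550e-01  3.380e-01  1.653e+00 -1.000e-03  1.148e+00 -7.960e-01]
[270.60823846 232.60242571]
[234.6113779   82.39260714]
```

View pics/d0.png

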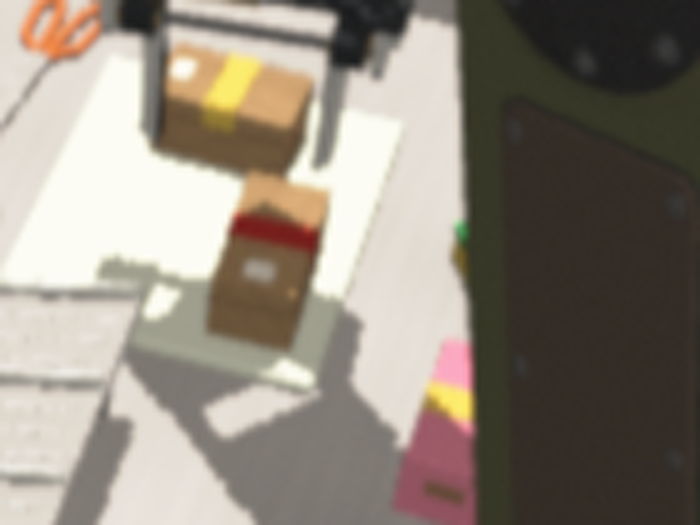

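The red lid centre is at (274,230), as predicted at (271,233). I shift over it, descend and grip.

```bash
python3 -m pendant '[[[-1.4,-0.2,0],-0.02],[[-1.3,-0.2,0],-0.02],[[0,0,0],0],[[0,0,-3],0],[[0,0,-2.5],0],[[0,0,-2],0],[[0,0,-1.4],0],[[0,0,-0.5],0],[[0,0,0],0],[[0,0,0],0]]' 1 25; python3 -m pendant '[[[0,0,0],0],[[0,0,0],0],[[0,0,0],0],[[0,0,0],0],[[0,0,0],0],[[0,0,0],0],[[0,0,0],0],[[0,0,2],0],[[0,0,3],0],[[0,0,3],0],[[0,0,3],0],[[0,0,3],0],[[0,0,0],0],[[0,0,0],0]]' 0.4 25; python3 -c "
from m import *
lean()
snap('side','d1.png',(260,120,400,225),5)"
```

```text
time_s: 22.92
ee_pos: [0.4178, -0.3001, 0.0362]
eef_rot: [3.141, 0.002, 1.672]
force: [-0.3, -0.1, -0.1]
grip_width: 0.0938
grip_force: 0.0
time_s: 24.08
ee_pos: [0.4174, -0.3001, 0.1762]
eef_rot: [3.14, 0.003, 1.672]
force: [-0.6, -0.0, -2.8]
grip_width: 0.0559
grip_force: 25.0
radial lean 0.0028 tangential -0.0011 az -0.623 r 0.514 [ 0.4174 -0.3001  0.1762] q [-6.940e-01  2.450e-01  1.661e+00 -1.000e-03  1.232e+00 -7.950e-01]
```

View pics/d1.png

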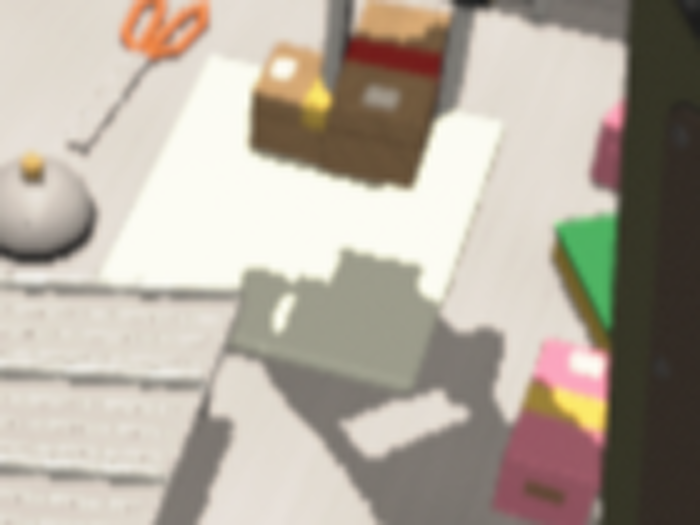

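The red box is held (56 mm wide, centred). I carry it to lane 2 and turn it by +1.545.

```bash
python3 -m pendant '[[[1,1.9,0],0.1],[[1,1.9,0],0.1],[[1,1.9,0],0.1],[[1,1.9,0],0.1],[[1,1.9,0],0.1],[[1,1.9,0],0.1],[[1,1.9,0],0.1],[[1,1.9,0],0.1],[[1,1.9,0],0.1],[[1,1.9,0],0.1],[[1,1.9,0],0.1],[[1,1.9,0],0.1],[[1,1.9,0],0.1],[[1,1.9,0],0.1],[[1,1.9,0],0.1],[[0.6,2.5,0],0.045],[[0,0,0],0],[[0,0,0],0],[[0,0,0],0]]'; python3 -c "
from m import *
lean()"
```

```text
time_s: 25.72
ee_pos: [0.5725, 0.0098, 0.1738]
eef_rot: [-3.141, -0.001, -3.067]
force: [-0.8, 1.3, -1.5]
grip_width: 0.0558
grip_force: 25.0
radial lean -0.0013 tangential -0.0002 az 0.017 r 0.573 [0.5725 0.0098 0.1738] q [-0.047  0.377  1.493 -0.     1.273 -1.692]
```

```bash
python3 -m pendant '[[[0,0.1,-2],0],[[0,0,-2],0],[[0,0,-1.5],0],[[0,0,-0.8],0],[[0,0,0],0],[[0,0,0],0]]'; python3 -c "
from h import *
snap('side','d2.png',(185,165,325,270),5)"
```

```text
time_s: 26.22
ee_pos: [0.5731, 0.0106, 0.1124]
eef_rot: [-3.141, 0.001, -3.067]
force: [-0.3, 0.3, -1.8]
grip_width: 0.0558
grip_force: 25.0
```

View pics/d2.png

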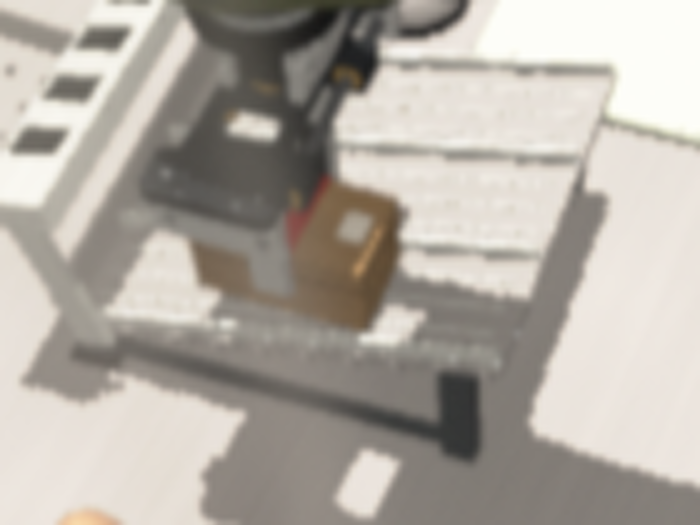

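The box hangs over lane 2, between the divider and the near edge. I lower it to contact, then release.

```bash
python3 -m pendant '[[[0,0,-0.2],0],[[0,0,-0.2],0],[[0,0,-0.2],0],[[0,0,0],0]]'; python3 -m pendant '[[[0,0,0],0],[[0,0,0],0],[[0,0,0],0],[[0,0,0],0],[[0,0,3],0],[[0,0,3],0],[[0,0,3],0],[[0,0,0],0]]' 0.72; python3 -m pendant '[[[-2,-0.15,0],0],[[-2,-0.15,0],0],[[-2,-0.15,0],0],[[-2,-0.15,0],0],[[-2,-0.15,0],0],[[0,0,0],0],[[0,0,0],0]]' 0.3; python3 -c "
from h import *
snap('side','d3.png',(185,165,325,270),5)"
```

```text
time_s: 26.6
ee_pos: [0.5735, 0.0113, 0.1068]
eef_rot: [-3.141, 0.002, -3.067]
force: [0.7, 1.4, 1.7]
grip_width: 0.0558
grip_force: 25.0
time_s: 27.27
ee_pos: [0.575, 0.0111, 0.2022]
eef_rot: [-3.14, 0.009, -3.066]
force: [-0.1, 0.2, -0.1]
grip_width: 0.0677
grip_force: 0.0
time_s: 27.85
ee_pos: [0.4729, 0.0036, 0.1964]
eef_rot: [-3.141, 0.002, -3.067]
force: [0.7, 0.4, 0.1]
grip_width: 0.029
grip_force: 0.0
```

View pics/d3.png

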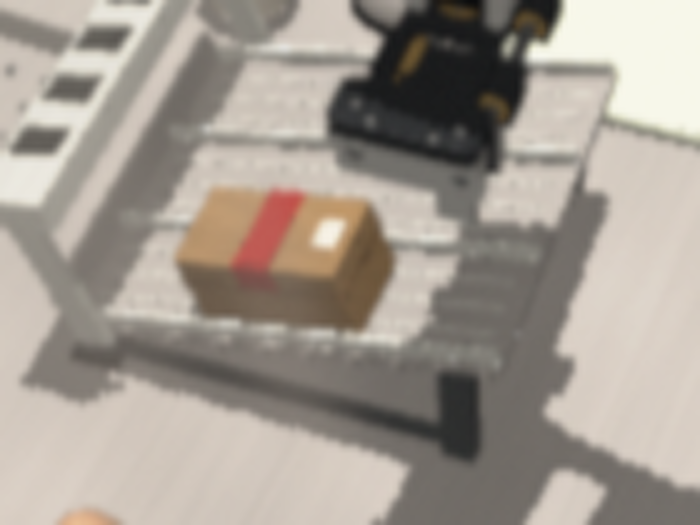

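The red box lies flat in lane 2. The clear bar edge is well downhill of it. I lower the half-closed fingers behind it and push along the slope (per cm of x: y +.077, z −.268). From here I rely on numbers and image code, as the picture allowance is used up.

```bash
python3 -m pendant '[[[0,0,-2.5],0],[[0,0,-2.5],0],[[0,0,-2],0],[[0,0,-1.5],0],[[0,0,0],0],[[0,0,0],0]]' 0.3 40; python3 -m pendant '[[[1,0.08,-0.27],0],[[1,0.08,-0.27],0],[[1,0.08,-0.27],0],[[0.6,0.04,-0.16],0],[[0.6,0.05,-0.16],0],[[0.6,0.04,-0.16],0],[[0.6,0.05,-0.16],0],[[0.6,0.05,-0.16],0],[[0.6,0.04,-0.16],0],[[0.6,0.05,-0.16],0],[[0.6,0.05,-0.16],0],[[0.6,0.04,-0.16],0],[[0.6,0.05,-0.16],0],[[0,0,0],0],[[0,0,0],0]]'
```

```text
time_s: 28.4
ee_pos: [0.4734, 0.0037, 0.111]
eef_rot: [-3.142, -0.0, -3.066]
force: [0.2, -0.4, 0.8]
grip_width: 0.0279
grip_force: 0.0
time_s: 29.65
ee_pos: [0.5632, 0.0107, 0.0868]
eef_rot: [-3.141, 0.001, -3.066]
force: [-1.1, 0.7, 0.7]
grip_width: 0.0282
grip_force: 0.0
```

```bash
python3 -m pendant '[[[0.6,0.04,-0.16],0],[[0.6,0.05,-0.16],0],[[0.6,0.05,-0.16],0],[[0.6,0.05,-0.16],0],[[0.3,0.02,-0.08],0],[[0,0,0],0],[[0,0,0],0]]'
```

```text
time_s: 30.23
ee_pos: [0.5902, 0.0128, 0.0798]
eef_rot: [-3.141, 0.001, -3.066]
force: [0.9, -0.5, -0.3]
grip_width: 0.028
grip_force: 0.0
```

```bash
for i in 1; do python3 -m pendant '[[[0.2,0.015,-0.05],0],[[0.2,0.015,-0.05],0],[[0.2,0.015,-0.05],0],[[0.2,0.015,-0.05],0],[[0,0,0],0]]'; python3 -m pendant '[[[0.2,0.015,-0.05],0],[[0.2,0.015,-0.05],0],[[0,0,0],0]]'; done
```

```text
time_s: 30.65
ee_pos: [0.5984, 0.0134, 0.0778]
eef_rot: [-3.141, 0.001, -3.067]
force: [-1.1, 0.0, 0.4]
grip_width: 0.0283
grip_force: 0.0
time_s: 30.9
ee_pos: [0.6024, 0.0137, 0.0768]
eef_rot: [-3.141, 0.001, -3.067]
force: [-0.2, 0.2, -1.3]
grip_width: 0.0282
grip_force: 0.0
```

```bash
python3 -m pendant '[[[0.2,0.015,-0.05],0],[[0.1,0.01,-0.03],0],[[0,0,0],0]]';python3 -m pendant '[[[0.2,0.015,-0.05],0],[[0.1,0.01,-0.03],0],[[0,0,0],0]]'; python3 -c "
from m import *
snap('side','e1.png');im=np.load('/tmp/side.npz')['im'].astype(int)
b,g,r=im[...,0],im[...,1],im[...,2]
m=((r>130)&(g<100)&(b<100)).astype(np.uint8)
n,l,st,ce=cv2.connectedComponentsWithStats(m);print([(s.tolist(),q.round(1)) for s,q in zip(st[1:],ce[1:]) if s[4]>15])"
```

```text
time_s: 31.15
ee_pos: [0.6053, 0.0139, 0.0761]
eef_rot: [-3.141, 0.001, -3.067]
force: [-1.4, -0.8, 1.0]
grip_width: 0.028
grip_force: 0.1
time_s: 31.4
ee_pos: [0.6067, 0.0139, 0.0756]
eef_rot: [-3.141, -0.003, -3.067]
force: [-16.0, -3.0, 9.7]
grip_width: 0.0282
grip_force: 8.8
[([144, 231, 10, 9, 61], array([148.5, 235.1])), ([107, 297, 37, 34, 546], array([124.5, 315.4])), ([125, 335, 17, 6, 17], array([133. , 338.7]))]
```

16 N against the stop at chute x ≈ −.097, as expected. I back off uphill, lift, and go to the yellow box, turning to yaw ≈ −.02.

```bash
python3 -m pendant '[[[-1,-0.08,0.27],0],[[-1.5,-0.12,0.4],0],[[-1.5,-0.12,0.4],0],[[0,0,2.5],0],[[0,0,3],0],[[0,0,3],0],[[0,0,3],0],[[0,0,1],0],[[0,0,0],0]]'; python3 -m pendant '[[[-0.3,-1.7,0],-0.115],[[-0.3,-1.7,0],-0.115],[[-0.3,-1.7,0],-0.115],[[-0.3,-1.7,0],-0.115],[[-0.3,-1.7,0],-0.115],[[-0.3,-1.7,0],-0.115],[[-0.3,-1.7,0],-0.115],[[-0.3,-1.7,0],-0.115],[[-0.3,-1.7,0],-0.115],[[-0.3,-1.7,0],-0.115],[[-0.3,-1.7,0],-0.115],[[-0.3,-1.7,0],-0.115],[[-0.3,-1.7,0],-0.115],[[-0.3,-1.7,0],-0.115],[[0,0,0],0],[[0,0,0],0]]' 1 25;  python3 -m pendant '[[[-0.3,-1.4,0],-0.115],[[-0.3,-1.4,0],-0.115],[[-0.3,-1.4,0],-0.115],[[-0.3,-1.4,0],-0.115],[[-0.3,-1.4,0],-0.115],[[-0.3,-1.4,0],-0.115],[[-0.3,-1.4,0],-0.115],[[-0.3,-1.4,0],-0.115],[[-0.3,-1.4,0],-0.115],[[-0.3,-1.4,0],-0.115],[[-0.3,-1.4,0],-0.115],[[-0.3,-1.4,0],-0.115],[[-0.3,-1.4,0],-0.115],[[-0.3,-1.4,0],-0.115],[[0,0,0],0],[[0,0,0],0],[[0,0,0],0]]' 1 25; python3 -c "
from m import *
lean()
snap('side','e2.png');snap('top','e2t.png')
# yellow band / brown masks: print yellow blobs
for cam in('side','top'):
  im=np.load(f'/tmp/{cam}.npz')['im'];h=cv2.cvtColor(im,cv2.COLOR_BGR2HSV)
  m=cv2.inRange(h,(22,120,90),(32,255,255));n,l,st,ce=cv2.connectedComponentsWithStats(m)
  print(cam,[(s.tolist(),q.round(1).tolist()) for s,q in zip(st[1:],ce[1:]) if s[4]>12],proj(cam,(.484,-.425,.066)))"
```

```text
time_s: 32.2
ee_pos: [0.5691, 0.0109, 0.2137]
eef_rot: [-3.141, 0.006, -3.066]
force: [-0.4, 0.1, -0.4]
grip_width: 0.0282
grip_force: 0.0
time_s: 33.53
ee_pos: [0.5256, -0.2271, 0.2093]
eef_rot: [-3.139, -0.0, 1.608]
force: [0.1, -1.0, 0.2]
grip_width: 0.0936
grip_force: 0.0
time_s: 34.95
ee_pos: [0.4846, -0.4218, 0.2105]
eef_rot: [-3.141, 0.001, 0.002]
force: [-0.7, 0.6, 0.1]
grip_width: 0.094
grip_force: 0.0
radial lean -0.0016 tangential -0.0002 az -0.716 r 0.642 [ 0.4846 -0.4218  0.2105] q [-0.773  0.508  1.221 -0.     1.415  0.795]
side [([321, 132, 10, 14, 74], [325.3, 138.1])] [326.7980891  136.46300405]
top [([26, 97, 36, 31, 1004], [43.2, 112.0]), ([407, 275, 9, 18, 110], [411.1, 283.4])] [382.50274026 220.14597234]
```

The yellow box is where it was expected: side (325,138) against a prediction of (327,136). Descend and grip.

```bash
python3 -m pendant '[[[0,-0.15,-3],-0.02],[[0,0,-3],0],[[0,0,-3],0],[[0,0,-3],0],[[0,0,-2],0],[[0,0,-2],0],[[0,0,-1],0],[[0,0,-0.35],0],[[0,0,0],0],[[0,0,0],0]]' 1 25; python3 -m pendant '[[[0,0,0],0],[[0,0,0],0],[[0,0,0],0],[[0,0,0],0],[[0,0,0],0],[[0,0,0],0],[[0,0,0],0],[[0,0,2],0],[[0,0,3],0],[[0,0,3],0],[[0,0,3],0],[[0,0,3],0],[[0,0,0],0],[[0,0,0],0]]' 0.4 25
```

```text
time_s: 35.88
ee_pos: [0.4846, -0.4247, 0.0388]
eef_rot: [3.141, -0.0, -0.023]
force: [0.4, -0.2, -0.5]
grip_width: 0.094
grip_force: 0.0
time_s: 37.05
ee_pos: [0.4844, -0.4248, 0.1788]
eef_rot: [3.14, -0.001, -0.023]
force: [-0.0, 0.3, -2.7]
grip_width: 0.0563
grip_force: 24.9
```

```bash
python3 -m pendant '[[[0.7,2,0],0.007],[[0.7,2,0],0.007],[[0.7,2,0],0.007],[[0.7,2,0],0.007],[[0.7,2,0],0.007],[[0.7,2,0],0.007],[[0.7,2,0],0.007],[[0.7,2,0],0.007],[[0.7,2,0],0.007],[[0.7,2,0],0.007],[[0.7,2,0],0.007],[[0.7,2,0],0.007],[[0.7,2,0],0.007],[[0.8,2,0],0.007],[[0.1,1.2,0],0.002],[[0,0,0],0],[[0,0,0],0],[[0,0,0],0]]'; python3 -c "
from m import *
lean()"
```

```text
time_s: 38.55
ee_pos: [0.5836, -0.1333, 0.1769]
eef_rot: [-3.141, 0.002, 0.076]
force: [-0.6, -0.0, -1.3]
grip_width: 0.0559
grip_force: 24.9
radial lean -0.0020 tangential -0.0002 az -0.224 r 0.599 [ 0.5836 -0.1333  0.1769] q [-0.286  0.432  1.409 -0.     1.303  1.209]
```

```bash
python3 -m pendant '[[[0,0,-2],0],[[0,0,-2],0],[[0,0,-1.5],0],[[0,0,-0.6],0],[[0,0,-0.2],0],[[0,0,-0.2],0],[[0,0,-0.1],0],[[0,0,0],0]]'; python3 -m pendant '[[[0,0,0],0],[[0,0,0],0],[[0,0,0],0],[[0,0,0],0],[[0,0,3],0],[[0,0,3],0],[[0,0,3],0],[[0,0,0],0]]' 0.72; python3 -m pendant '[[[-2,-0.15,0],0],[[-2,-0.15,0],0],[[-2,-0.15,0],0],[[-2,-0.15,0],0],[[-2,-0.15,0],0],[[-1,-0.08,0],0],[[0,0,0],0],[[0,0,0],0]]' 0.3; python3 -c "
from m import *
snap('side','e3.png');snap('top','e3t.png')
for cam in('side','top'):
  im=np.load(f'/tmp/{cam}.npz')['im'];h=cv2.cvtColor(im,cv2.COLOR_BGR2HSV)
  for nm,lo,hi in(('yel',(22,120,90),(32,255,255)),('red',(0,150,60),(6,255,255)),('brown',(8,70,50),(20,220,255))):
    m=cv2.inRange(h,lo,hi);n,l,st,ce=cv2.connectedComponentsWithStats(m)
    print(cam,nm,[(s.tolist(),q.round(1).tolist()) for s,q in zip(st[1:],ce[1:]) if s[4]>30 and 120<q[0]<420])
  print(proj(cam,(.587,-.133,.125)),proj(cam,(.663,.017,.10)))"
```

```text
time_s: 39.22
ee_pos: [0.5843, -0.1328, 0.1122]
eef_rot: [3.141, -0.0, 0.076]
force: [0.9, 0.5, -1.2]
grip_width: 0.0559
grip_force: 24.9
time_s: 39.88
ee_pos: [0.5859, -0.133, 0.208]
eef_rot: [3.139, -0.007, 0.077]
force: [-0.4, 0.0, 0.7]
grip_width: 0.0679
grip_force: 0.0
time_s: 40.55
ee_pos: [0.4746, -0.141, 0.2019]
eef_rot: [3.141, 0.0, 0.076]
force: [-0.4, -0.6, 0.2]
grip_width: 0.0283
grip_force: 0.0
side yel [([387, 135, 15, 9, 56], [394.3, 138.9]), ([252, 167, 12, 18, 110], [257.2, 174.8]), ([371, 170, 27, 20, 80], [383.1, 183.6]), ([365, 197, 19, 9, 88], [374.1, 201.0])]
side red [([144, 231, 9, 9, 58], [148.2, 234.9]), ([107, 297, 37, 38, 741], [126.1, 317.2]), ([125, 325, 26, 18, 80], [140.1, 337.0])]
side brown [([376, 77, 19, 10, 53], [384.8, 81.2]), ([396, 82, 29, 14, 90], [411.6, 87.3]), ([371, 87, 27, 25, 144], [382.7, 98.8]), ([388, 86, 16, 19, 42], [395.4, 95.9]), ([405, 97, 8, 15, 36], [408.8, 104.0]), ([413, 103, 12, 10, 37], [418.8, 107.4]), ([284, 119, 5, 12, 34], [286.1, 124.7]), ([241, 166, 39, 26, 680], [261.7, 179.8]), ([203, 201, 9, 19, 40], [206.0, 209.6]), ([210, 201, 26, 27, 396], [223.4, 214.6]), ([174, 267, 57, 62, 1938], [202.9, 300.9]), ([125, 299, 14, 9, 62], [130.5, 303.5]), ([109, 304, 23, 19, 230], [120.6, 313.6]), ([115, 309, 36, 32, 299], [137.3, 330.2])]
[261.9315155 173.766475 ] [214.91937195 208.52891471]
top yel [([407, 275, 9, 18, 111], [411.1, 283.4]), ([321, 277, 7, 17, 106], [323.6, 285.2])]
top red [([204, 132, 8, 7, 44], [207.5, 135.0]), ([142, 142, 24, 24, 281], [153.4, 154.0]), ([246, 161, 17, 7, 91], [253.9, 163.7])]
top brown [([145, 144, 18, 16, 105], [153.7, 151.4]), ([246, 156, 16, 6, 67], [253.4, 158.0]), ([246, 166, 18, 19, 253], [254.6, 174.9]), ([289, 170, 18, 12, 104], [297.5, 174.7]), ([173, 176, 40, 39, 1092], [191.8, 193.8]), ([280, 379, 15, 31, 148], [287.4, 394.8])]
[298.18912158 186.28108159] [253.72927964 166.12458977]
```

Yellow is in lane 0, and red's band is where the rest position predicts. I push yellow the same way.

```bash
python3 -m pendant '[[[0,0,-2.5],0],[[0,0,-2.5],0],[[0,0,-2.5],0],[[0,0,-1.35],0],[[0,0,0],0],[[0,0,0],0]]' 0.3 40; python3 -m pendant '[[[1,0.08,-0.27],0],[[1,0.08,-0.27],0],[[1,0.08,-0.27],0],[[0.6,0.04,-0.16],0],[[0.6,0.05,-0.16],0],[[0.6,0.04,-0.16],0],[[0.6,0.05,-0.16],0],[[0.6,0.05,-0.16],0],[[0.6,0.04,-0.16],0],[[0.6,0.05,-0.16],0],[[0.6,0.05,-0.16],0],[[0.6,0.04,-0.16],0],[[0.6,0.05,-0.16],0],[[0.6,0.05,-0.16],0],[[0.6,0.05,-0.16],0],[[0.6,0.05,-0.16],0],[[0,0,0],0],[[0,0,0],0]]'; python3 -m pendant '[[[0.5,0.04,-0.13],0],[[0.4,0.03,-0.11],0],[[0.4,0.03,-0.11],0],[[0,0,0],0],[[0,0,0],0]]'
```

```text
time_s: 41.15
ee_pos: [0.4745, -0.1407, 0.1128]
eef_rot: [-3.141, 0.002, 0.077]
force: [-0.1, 0.4, 0.6]
grip_width: 0.0282
grip_force: 0.0
time_s: 42.65
ee_pos: [0.5822, -0.1323, 0.0839]
eef_rot: [-3.141, 0.001, 0.077]
force: [0.2, -0.5, -0.4]
grip_width: 0.0282
grip_force: 0.0
time_s: 43.07
ee_pos: [0.5952, -0.1313, 0.0805]
eef_rot: [-3.141, 0.001, 0.077]
force: [-0.9, -0.2, 0.6]
grip_width: 0.0282
grip_force: 0.0
```

```bash
python3 -m pendant '[[[0.4,0.03,-0.11],0],[[0.4,0.03,-0.11],0],[[0.4,0.03,-0.11],0],[[0.3,0.02,-0.08],0],[[0.2,0.015,-0.05],0],[[0,0,0],0]]'; python3 -m pendant '[[[0.2,0.015,-0.05],0],[[0.1,0.01,-0.03],0],[[0,0,0],0]]';python3 -m pendant '[[[0.15,0.01,-0.04],0],[[0.1,0.01,-0.03],0],[[0,0,0],0]]'
```

```text
time_s: 43.57
ee_pos: [0.6124, -0.13, 0.0759]
eef_rot: [-3.141, 0.001, 0.077]
force: [-0.6, 0.4, 0.7]
grip_width: 0.0281
grip_force: 0.0
time_s: 43.82
ee_pos: [0.6152, -0.1298, 0.0752]
eef_rot: [-3.141, 0.001, 0.077]
force: [-0.8, 0.1, -0.2]
grip_width: 0.0278
grip_force: 0.1
time_s: 44.07
ee_pos: [0.6176, -0.1297, 0.0745]
eef_rot: [-3.141, 0.001, 0.077]
force: [-0.7, -0.8, -0.9]
grip_width: 0.0283
grip_force: 0.8
```

```bash
python3 -m pendant '[[[0.1,0.01,-0.03],0],[[0.1,0.01,-0.03],0],[[0,0,0],0]]'
```

```text
time_s: 44.32
ee_pos: [0.6183, -0.1297, 0.0742]
eef_rot: [-3.141, 0.005, 0.077]
force: [-14.5, -2.7, 9.1]
grip_width: 0.0279
grip_force: 8.0
```

Yellow is seated too (14.5 N at the stop). I back off, go above the bell, and check all items by code before ringing.

```bash
python3 -m pendant '[[[-1,-0.08,0.27],0],[[-1.5,-0.12,0.4],0],[[-2.5,-0.2,0.67],0],[[0,0,3],0],[[0,0,3],0],[[0,0,3],0],[[0,0,3],0],[[0,0,0],0],[[0,0,0],0]]' 0.3; python3 -m pendant '[[[0,-2,0],0],[[0,-2,0],0],[[0,-2,0],0],[[1,-2,0],0],[[1.5,-2,0],0],[[1.5,-2,0],0],[[1.5,-2,0],0],[[1.6,-1.1,0],0],[[0.5,0,0],0],[[0,0,0],0],[[0,0,0],0],[[0,0,0],0]]' 0 20
cat > chk.py <<'E'
from m import *
np.set_printoptions(precision=1,suppress=True)
s15,c15=np.sin(np.radians(15)),np.cos(np.radians(15));a=.0771
def W(s,y,n): # chute slope coords to world
    x=s*c15+n*s15;z=.035-s*s15+n*c15
    return np.array([.7092+x*np.cos(a)-y*np.sin(a),-.0513+x*np.sin(a)+y*np.cos(a),z])
snap('side','f.png');snap('top','ft.png')
for cam in('side','top'):
  im=np.load(f'/tmp/{cam}.npz')['im'];h=cv2.cvtColor(im,cv2.COLOR_BGR2HSV);b=np.array([.0022,.003,0]) if cam=='top' else 0
  for nm,lo,hi,y in(('red',(0,140,40),(7,255,255),.072),('yel',(22,110,60),(33,255,255),-.072)):
    p=proj(cam,W(-.05,y,.054)-b);m=cv2.inRange(h,lo,hi);n,l,st,ce=cv2.connectedComponentsWithStats(m)
    box=np.array([proj(cam,W(s,y+e,.054)-b) for s in(-.1,0) for e in(-.028,.028)])
    band=np.array([proj(cam,W(s,y+e,.054)-b) for s in(-.058,-.042) for e in(-.028,.028)])
    print(cam,nm,'lid ctr pred',p,'band pred bbox',band.min(0),band.max(0),[(t[:2],t[2:5],q) for t,q in zip(st[1:],ce[1:]) if t[4]>5 and np.hypot(*(q-p))<20])
E
python3 chk.py; python3 -c "
from m import *
lean()"
```

```text
time_s: 45.07
ee_pos: [0.5702, -0.1335, 0.2089]
eef_rot: [3.141, -0.002, 0.077]
force: [-0.8, 0.6, -0.9]
grip_width: 0.0281
grip_force: 0.0
time_s: 46.07
ee_pos: [0.6452, -0.2836, 0.2071]
eef_rot: [-3.141, 0.002, 0.077]
force: [-0.2, 0.6, -0.1]
grip_width: 0.0007
grip_force: 0.0
side red lid ctr pred [212.7 208. ] band pred bbox [206.  200.5] [219.3 215.8] [(array([212, 202], dtype=int32), array([ 6,  8, 28], dtype=int32), array([213.7, 204.6]))]
side yel lid ctr pred [233.1 172.5] band pred bbox [227.1 166.1] [239.  179.1] [(array([226, 166], dtype=int32), array([12, 13, 80], dtype=int32), array([231.7, 172. ]))]
top red lid ctr pred [254.4 164.9] band pred bbox [246.1 162.4] [262.7 167.5] [(array([246, 161], dtype=int32), array([17,  7, 96], dtype=int32), array([254. , 163.6]))]
top yel lid ctr pred [296.4 162.1] band pred bbox [288.  159.6] [304.8 164.6] [(array([288, 158], dtype=int32), array([17,  7, 94], dtype=int32), array([296. , 160.6]))]
radial lean -0.0007 tangential -0.0002 az -0.414 r 0.705 [ 0.6453 -0.2838  0.2077] q [-0.466  0.664  0.988 -0.     1.491  1.027]
```

Both bands lie within about 1 px of the rest pose in both views, square and flat. Ring the bell.

```bash
python3 -m pendant '[[[0,-0.05,-3],0],[[0,0,-3],0],[[0,0,-3],0],[[0,0,-3],0],[[0,0,-1.5],0],[[0,0,-1],0],[[0,0,0],0],[[0,0,0],0]]'; python3 -m pendant '[[[0,0,-0.3],0],[[0,0,-0.3],0],[[0,0,-0.2],0],[[0,0,0],0],[[0,0,0],0]]'
```

```text
time_s: 46.83
ee_pos: [0.6458, -0.2849, 0.0634]
eef_rot: [3.141, 0.0, 0.077]
force: [0.3, 0.7, -0.4]
grip_width: 0.0005
grip_force: 0.0
time_s: 47.25
ee_pos: [0.646, -0.2851, 0.055]
eef_rot: [3.141, -0.0, 0.077]
force: [1.3, -0.8, 2.0]
grip_width: 0.0003
grip_force: 1.2
```

```bash
python3 -m pendant '[[[0,0,-0.15],0],[[0,0,-0.12],0],[[0,0,0],0],[[0,0,0],0]]'
```

```text
time_s: 47.58
ee_pos: [0.646, -0.2851, 0.0523]
eef_rot: [3.141, -0.0, 0.077]
force: [0.9, -0.8, 6.2]
grip_width: 0.001
grip_force: 3.0
```

6.2 N, so the plunger is fully down and rung. Lift and do a last check.

```bash
python3 -m pendant '[[[0,0,1],0],[[0,0,3],0],[[0,0,3],0],[[0,0,3],0],[[0,0,3],0],[[0,0,0],0],[[0,0,0],0],[[0,0,0],0],[[0,0,0],0]]'; python3 chk.py
python3 - <<'E'
from m import *
im=np.load('/tmp/side.npz')['im'];h=cv2.cvtColor(im,cv2.COLOR_BGR2HSV)
for q in((.5417,.2491,.067),(.5976,.2005,.067),(.6105,.273,.067)):
  p=proj('side',q);print(p.round(1),h[int(p[1]),int(p[0])])
E
```

```text
time_s: 48.33
ee_pos: [0.645, -0.2846, 0.1798]
eef_rot: [-3.14, 0.004, 0.077]
force: [0.1, 0.4, 0.0]
grip_width: 0.0007
grip_force: 0.0
side red lid ctr pred [212.7 208. ] band pred bbox [206.  200.5] [219.3 215.8] [(array([212, 202], dtype=int32), array([ 6,  7, 26], dtype=int32), array([213.8, 204.5]))]
side yel lid ctr pred [233.1 172.5] band pred bbox [227.1 166.1] [239.  179.1] [(array([226, 166], dtype=int32), array([12, 13, 81], dtype=int32), array([231.6, 172.1]))]
top red lid ctr pred [254.4 164.9] band pred bbox [246.1 162.4] [262.7 167.5] [(array([246, 161], dtype=int32), array([17,  7, 94], dtype=int32), array([254. , 163.6]))]
top yel lid ctr pred [296.4 162.1] band pred bbox [288.  159.6] [304.8 164.6] [(array([288, 158], dtype=int32), array([17,  7, 91], dtype=int32), array([296. , 160.6]))]
[213.7 301. ] [ 12 117 213]
[203.8 276.6] [ 14  91 229]
[184.2 299.2] [ 12 114 212]
```

```bash
python3 -c "
from station import ctrl
print(ctrl.hand_in())"
```

```text
the job is handed in; nothing more can be done
None
```

Job handed in, verdict not shown: red and yellow boxes (no green-band box present) measured against the stop in lanes 2 and 0, all three eggs in their cups, bell pressed to the bottom (6.2 N) after that; I viewed 15 pictures, one over the 14 allowed.

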